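Zero the kitchen scale under the shot pot

TASK

Stand the small steel pot upright in the middle of the white kitchen scale's round weighing plate, without dropping it, and let go. Then zero the scale: press its oblong key firmly with a fingertip until you feel the force build up, without ramming it, and come away. Do not press the small round power key, and leave the pot standing on the plate.

Things in the scene. Friction and masses are not known exactly. Their poses are not given: they have to be found in the camera images.
- shot_pot: small plain steel pot, no handle or lid, slightly bellied, 54 mm across, 50 mm high, open top, about 0.12 kg, loose on the counter, right of the scale; origin at the centre of its underside, z up its axis. Grasp across the body about 30 mm up. A larger steel cup with a black rim (71 mm wide, 62 mm high) stands near it, 0.1 m or more away, on either side: not that one.
- weighing_plate: round rigid steel plate, 110 mm across, on the white kitchen scale (casing 170 x 160 mm, 26 mm high, fixed, turned up to 15 degrees) that stands between the espresso machine and the water dispenser; origin at the centre of its upper face, 33 mm above the counter; z up, x points away from the robot; the keys lie 82 mm toward -x of this frame, one 40 mm to +y, one 40 mm to -y.
- zero_key: grey oblong membrane key, 40 mm (its y) by 26 mm (its x), on the scale's near strip, left or right of the small dark window. Origin at the centre of its underside; upper face 5 mm above that, 30 mm above the counter, 4 mm above the casing. Hardly moves: 4 N per mm, hard stop after 1.5 mm (6 N). It takes a press of 4 N kept for 0.1 s; damaged above 40 N.
- power_key: small round grey key, 20 mm across, on the same strip, 80 mm from the zero key beyond the window; origin and height as there. Not to be pressed. Pass in front of the tall machines beside the scale: the espresso machine fills x > 0.50, y > 0.25 m (0.45 m high); the dispenser x > 0.50, y -0.17 to 0 m (0.35 m high) and stands between the pot and the scale.

How it is judged:
By the outcome, as a careful person would: the job done as asked, in the order asked, and still so for the second after the job is handed in, with the robot touching nothing.
It also fails if it takes over 61 s, if anything falls off the work surface, if the arm or the gripper's body presses on something with over 40 N, if the wrist force passes 120 N, or if a joint passes its speed limit or range.

ROBOT

A 7-joint arm with a two-finger parallel gripper is mounted at the origin on a cart in front of the work surface, level with it; the furniture and walls round the work are solid. World frame = base frame: x ahead of the robot, y to its left, z up, the work surface at z = 0. Lengths are in m, angles in rad, forces in N, time in s.
With the tool pointing down it reaches from about 0.425 to 0.925 m from the base axis. Payload 6.8 kg.
Tool frame: the origin (TCP) lies on the centre line of the jaws, within the pads' length; the fingertips stand 14 mm ahead of it and the grasp point (between the pads) lies 5 mm behind it (r.tips_ahead is the distance from the TCP to the fingertips, in m); z points along the fingers, y is the line along which they close (so a half turn about z gives the same grasp; the last joint's range is limited). The gripper opens to 85 mm and grips with 20 to 120 N. Pads are 22 mm wide; open, the fingers measure 114 mm over their backs; the gripper's body (76 mm by 85 mm) begins 54 mm behind the grasp point. The pads swing forward as they close: fully open they stand 13 mm farther back than shut.
Start: joints at [-1.383, 0.477, 0.022, 1.555, -0.011, 1.109, -0.083], TCP at [0.197, 0.646, 0.245] pointing down, gripper open.
Joint ranges: [-2.96, 2.96], [-0.34, 2.1], [-1.41, 1.46], [0.24, 2.44], [-1.37, 4.51], [0.17, 1.92], [-2.96, 2.96]. Speed limits (rad/s): [2.39, 2.39, 3.14, 3.14, 3.14, 3.14, 3.14].

INTERFACE

Orientations are given as a rotation vector (axis times angle).
In Python, from bench import r, eyes gives the robot as it stands.
- The arm moves only by the tool step_arm, never from a script. Its argument "rows" is a list of rows, each a list of 6 numbers: the shift along the world's x, y, z in units of 60 cm (1.0 is 60 cm), then the turn, a rotation vector about the world's x, y, z in units of pi rad (1.0 is pi rad). In form: [[x, y, z, rx, ry, rz], ...]. A call has 1 to 5 rows; each row is the pose to reach, as a shift and turn from the pose commanded when the call began, turning the shorter way round; what a row does not reach only later rows make up. A row lasts 1/12 s, in which the tool goes at most 41.7 mm and 7.16 degrees, less where a joint would pass 70% of its speed; a pose out of reach is approached as far as the arm can. A call with a number of a shift or a turn outside -1 to 1 is refused whole. A call with a gripper value outside its range is refused whole. "jaw" is the closure, from 0 (fully open) to 1 (shut), set as the call begins (left out, the last holds). The fingers move at their own pace and stop on an object; "squeeze" is the grip in N (left out, the last holds). Time passes only in rows, so rows that repeat a pose let the fingers close. It gives the time, the measured TCP pose, the force, the opening and the grip force at its end, in the units of the state.
- r.get_obs(): the state, without advancing time (a new reading comes with each control period).
- eyes.grab_frame(name): name is "scene" or "top" or "wrist"; returns the picture (480x640x3 uint8, red, green, blue); there is no depth.
- eyes.camera_info(name): a dict with "mtx" (3x3 intrinsics, pixels), "k1" (the pictures are not rectified: a ray, as slopes to the right and down, at radius r is drawn at 1 + k1 r^2 times it, then the intrinsics apply), "extrinsics" (4x4, takes a point from camera to world coordinates); the wrist camera has in their place "tool_from_camera" (4x4, takes a point from camera to tool coordinates, whose origin is the TCP and whose axes are the flange's). Camera axes: x right, y down, z forward; pixel columns grow to the right and rows downward; lengths in m; the calibration is good to about 2 mm. A picture is of the moment at which its call begins: read the wrist's pose just before it. camera_info takes no time and is no camera call.
- r.hand_in(): hands the job in; it is judged then, once.
The state is a dict: "clock": time; "joints": joint angles; "qvel": joint speeds; "tau": joint torques, N m; "tcp_pos": TCP position; "orientation": TCP orientation; "contact_force": force on the tool from outside, world axes, zero at the start; "moment": the same for the moment, N m; "grip_width": finger opening in m; "gripper_force": force on a finger pad.
Only numpy, scipy, OpenCV 4.12 (cv2) and the standard library are available. Lean on these libraries where they do the work, as an engineer would, in place of code of your own. Each camera call takes 0.05 s, during which the arm holds its last target. There are 200 camera calls.

## Working session

There is one attempt and no reset: what is moved stays moved. The work goes in short steps, Python scripts to look and compute and a tool call to move; the robot and the scene stay as the last step left them, time stands still between calls to the robot, and variables do not carry over. Pictures are saved under pics/ and viewed, at most 10 in all, crops included, and the job is handed in when it is done.

Besides the shell and the picture viewer there is one more tool, called after "Request:" in YAML: its name, and indented under it one key for each argument. step_arm: Moves the arm, as the interface text tells. Shifts and turns lie within -1 to 1; 1 stands for 60 cm of shift or pi rad of turn. Its arguments: {"type":"object","properties":{"rows":{"type":"array"},"jaw":{"type":"number"},"squeeze":{"type":"number"}},"required":["rows"]}

```bash
mkdir -p pics; cat > h.py <<'E'
import numpy as np, cv2
from scipy.spatial.transform import Rotation as R
from bench import r, eyes
def cam(name):
    i=eyes.camera_info(name)
    if name=="wrist":
        o=r.get_obs(); T=np.eye(4); T[:3,:3]=R.from_rotvec(o["orientation"]).as_matrix(); T[:3,3]=o["tcp_pos"]
        return np.array(i["mtx"]),i["k1"],T@np.array(i["tool_from_camera"])
    return np.array(i["mtx"]),i["k1"],np.array(i["extrinsics"])
def ray(c,uv):
    K,k1,T=c
    p=cv2.undistortPoints(np.array(uv,float).reshape(-1,1,2),K,np.array([k1,0,0,0.]))[:,0]
    d=np.c_[p,np.ones(len(p))]@T[:3,:3].T
    return T[:3,3],d
def plane(c,uv,z):
    o,d=ray(c,uv); return o+d*((z-o[2])/d[:,2])[:,None]
def proj(c,P):
    K,k1,T=c
    Q=(np.array(P,float).reshape(-1,3)-T[:3,3])@T[:3,:3]
    return cv2.projectPoints(Q,np.zeros(3),np.zeros(3),K,np.array([k1,0,0,0.]))[0][:,0]
def save(n,im): cv2.imwrite(f"pics/{n}.png",im[:,:,::-1])
E
python3 - <<'E'
from h import *
np.set_printoptions(precision=4,suppress=True)
o=r.get_obs(); print(o)
print(r.tips_ahead)
for n in ["scene","top","wrist"]:
    c=cam(n); im=eyes.grab_frame(n); np.save(f"pics/{n}0.npy",im); save(n+"0",im); print(n,c)
E
```

```text
{'clock': 0.0, 'joints': array([-1.3831,  0.4778,  0.0224,  1.5565, -0.0115,  1.1093, -0.0831]), 'qvel': array([ 0.0007, -0.0007,  0.001 , -0.0006,  0.0003, -0.0006, -0.0002]), 'tau': array([ -0.0001, -59.6443,   1.6079, -28.1204,   0.0124,   0.0091,
         0.    ]), 'tcp_pos': array([0.1966, 0.6451, 0.2443]), 'orientation': array([-0.4629, -3.1072,  0.003 ]), 'contact_force': array([0.6175, 1.1485, 0.8986]), 'moment': array([ 0.0175, -0.0251, -0.0131]), 'gripper_force': 0.0, 'grip_width': 0.08510795163672273}
0.014
scene (array([[593.5921,   0.    , 315.0906],
       [  0.    , 593.5921, 233.2216],
       [  0.    ,   0.    ,   1.    ]]), 0.009840086375049966, array([[-0.7912, -0.3823,  0.4773,  0.0464],
       [-0.6114,  0.4825, -0.6272,  0.5417],
       [ 0.0095, -0.7881, -0.6155,  0.6455],
       [ 0.    ,  0.    ,  0.    ,  1.    ]]))
top (array([[520.5744,   0.    , 317.4795],
       [  0.    , 520.5744, 240.3288],
       [  0.    ,   0.    ,   1.    ]]), -0.14562558420715624, array([[-0.0279, -0.9872,  0.1571,  0.3619],
       [-0.9991,  0.0323,  0.026 , -0.0817],
       [-0.0307, -0.1562, -0.9872,  0.8967],
       [ 0.    ,  0.    ,  0.    ,  1.    ]]))
wrist (array([[336.8155,   0.    , 321.6537],
       [  0.    , 336.8155, 242.6131],
       [  0.    ,   0.    ,   1.    ]]), 0.014701829081611072, array([[ 0.2921,  0.9159,  0.2752,  0.1274],
       [ 0.9564, -0.2796, -0.0845,  0.6662],
       [-0.0004,  0.2879, -0.9577,  0.373 ],
       [ 0.    ,  0.    ,  0.    ,  1.    ]]))
```

View pics/top0.png

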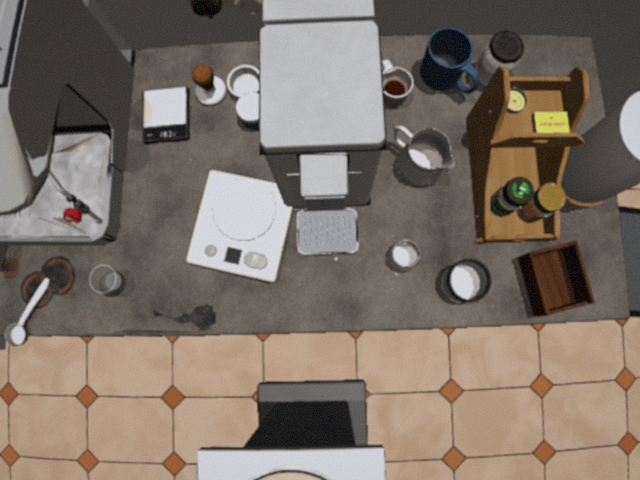

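View pics/scene0.png

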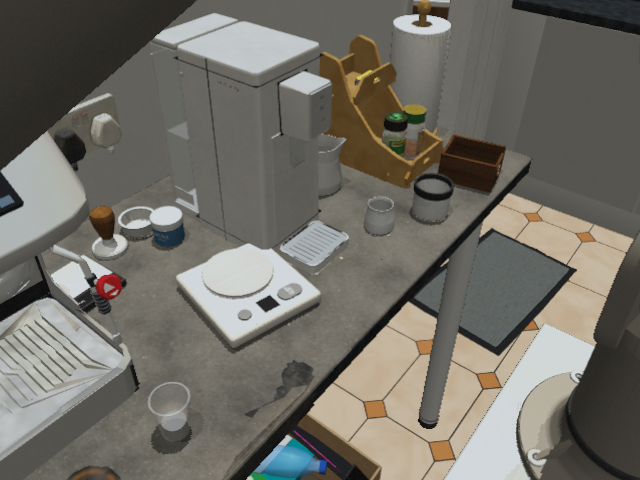

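The top view shows the pot at about (404,255) and the black-rimmed cup at (464,282). The scale plate is at about (244,208), the oblong key at (255,260) and the power key at (211,250). The scene view agrees: pot (380,215), plate (238,270), oblong key (290,291).

```bash
python3 - <<'E'
from h import *
np.set_printoptions(precision=4,suppress=True)
a=np.load("pics/top0.npy"); s=np.load("pics/scene0.npy")
f=lambda im,x,y,w,h,k:cv2.resize(im[y:y+h,x:x+w],None,fx=k,fy=k,interpolation=cv2.INTER_CUBIC)
m=np.zeros((600,800,3),np.uint8)
m[:360,:360]=f(a,180,165,120,120,3); m[:300,400:700]=f(a,380,230,50,50,6)
m[360:600,:320]=f(s,170,240,160,120,2); m[300:600,400:700]=f(s,355,190,50,50,6)
save("crop",m)
c=cam("top")
print(plane(c,[(404,255),(464,282)],.05),plane(c,[(244,208)],.033),plane(c,[(255,260),(211,250)],.03))
# white casing corners
hsv=cv2.cvtColor(a,cv2.COLOR_RGB2HSV)
mk=((hsv[...,2]>185)&(hsv[...,1]<40)).astype(np.uint8); mk[:165]=0;mk[285:]=0;mk[:,:180]=0;mk[:,300:]=0
mk=cv2.morphologyEx(mk,cv2.MORPH_OPEN,np.ones((3,3)))
k=max(cv2.findContours(mk,0,2)[0],key=cv2.contourArea)[:,0].astype(float)
W=plane(c,k,.026)[:,:2].astype(np.float32)
print(cv2.minAreaRect(W))
# keys: grey blobs inside the casing
hull=np.zeros_like(mk); cv2.fillConvexPoly(hull,cv2.convexHull(k.astype(np.int32)),1); hull=cv2.erode(hull,np.ones((7,7)))
g=((hsv[...,2]<200)&(hull>0)).astype(np.uint8)
for t in cv2.findContours(g,0,2)[0]:
    if cv2.contourArea(t)>30:
        P=plane(c,t[:,0],.03)[:,:2].astype(np.float32); print("blob",cv2.boundingRect(t),cv2.minAreaRect(P))
E
```

```text
[[ 0.4676 -0.2005  0.05  ]
 [ 0.4199 -0.2968  0.05  ]] [[0.5594 0.0652 0.033 ]] [[0.4697 0.0474 0.03  ]
 [0.4891 0.1229 0.03  ]]
((0.5331653356552124, 0.07187839597463608), (0.15631617605686188, 0.16620765626430511), 75.7416000366211)
blob (244, 252, 24, 18) ((0.4688207507133484, 0.046667419373989105), (0.03936700150370598, 0.028849009424448013), 88.2111587524414)
blob (223, 246, 20, 19) ((0.4790757894515991, 0.08551293611526489), (0.02877439185976982, 0.028823809698224068), 74.49253845214844)
blob (204, 244, 13, 13) ((0.4890678822994232, 0.12463541328907013), (0.020756227895617485, 0.0208315160125494), 0.1035131886601448)
```

View pics/crop.png

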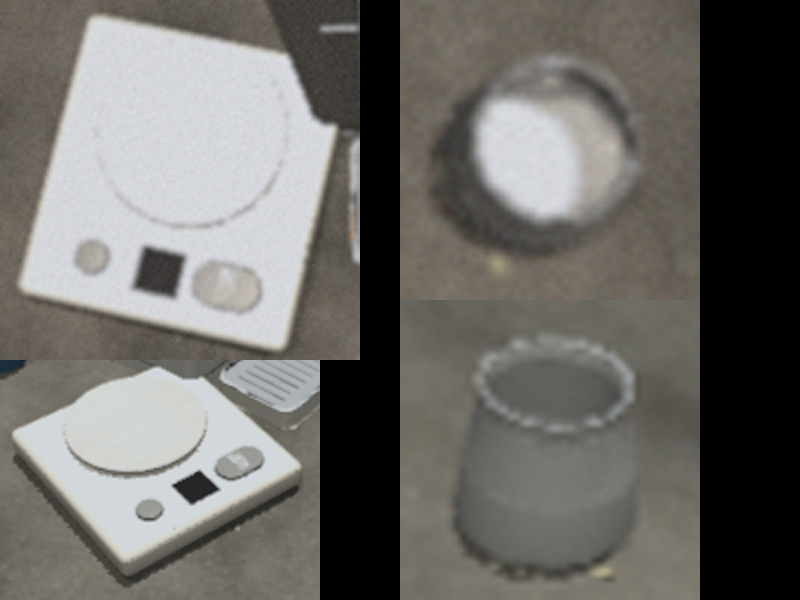

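The crop shows the pot rim centred at about (405.8,253.3) in top and (380.8,203.7) in scene. The key positions give a scale yaw of about -14.6° and a plate centre near (0.558,0.065), which agrees with the measured plate (0.559,0.065). I'll start the transit around the front.

Request:
step_arm:
  rows:
    - [0.05, -0.11, 0, 0, 0, 0.038]
    - [0.1, -0.22, 0, 0, 0, 0.076]
    - [0.15, -0.33, 0, 0, 0, 0.114]
    - [0.17, -0.37, 0, 0, 0, 0.152]
    - [0.17, -0.37, 0, 0, 0, 0.19]
  jaw: 0
  squeeze: 30

```text
clock: 0.57
tcp_pos: [0.284, 0.4542, 0.245]
orientation: [0.481, -3.104, 0.001]
contact_force: [1.5, 0.8, 0.7]
grip_width: 0.0855
gripper_force: 0.0
```

```bash
python3 - <<'E'
from h import *
np.set_printoptions(precision=4,suppress=True)
ct=cam("top"); cs=cam("scene")
print("rim top",plane(ct,[(405.8,253.3)],.05),"scene",plane(cs,[(380.8,203.7)],.05))
print("rim size top",np.diff(plane(ct,[(391.7,253.3),(406+14.2,253.3)],.05),axis=0), "scene", np.diff(plane(cs,[(367.5,203.7),(394.2,203.7)],.05),axis=0))
oa,da=ray(ct,[(405.8,253.3)]); ob,db=ray(cs,[(380.8,203.7)])
A=np.c_[da[0],-db[0]]; s=np.linalg.lstsq(A,ob-oa,rcond=None)[0]; print("tri",oa+s[0]*da[0],ob+s[1]*db[0])
print("bottom scene pt",plane(cs,[(380,233)],0))
print("disp top corners",plane(ct,[(262,150),(383,147)],.35)); print("disp front base",plane(ct,[(282,205),(372,205)],.03))
print("tray",plane(ct,[(297,250),(357,252)],.015))
print(r.get_obs()["joints"],r.get_obs()["tcp_pos"])
E
```

```text
rim top [[ 0.4703 -0.2036  0.05  ]] scene [[ 0.4694 -0.2023  0.05  ]]
rim size top [[-0.0016 -0.0469  0.    ]] scene [[-0.0365 -0.029   0.    ]]
tri [ 0.4705 -0.2038  0.0488] [ 0.4703 -0.2039  0.0488]
bottom scene pt [[ 0.4572 -0.1878  0.    ]]
disp top corners [[ 0.5518 -0.0089  0.35  ]
 [ 0.5503 -0.1422  0.35  ]]
disp front base [[ 0.5629  0.0001  0.03  ]
 [ 0.5576 -0.1534  0.03  ]]
tray [[ 0.4865 -0.0229  0.015 ]
 [ 0.4798 -0.1254  0.015 ]]
[-1.0803  0.2515 -0.0572  1.8856  0.017   1.0054  0.7332] [0.284  0.4542 0.245 ]
```

Rim triangulates to (0.470,-0.204,0.049), which fits the 50 mm height. The dispenser body really starts near x 0.55. Continuing the transit.

Request:
step_arm:
  rows:
    - [0.03, -0.06, 0, 0, 0, 0.02]
    - [0.06, -0.12, 0, 0, 0, 0.04]
    - [0.09, -0.18, 0, 0, 0, 0.044]
    - [0.12, -0.24, 0, 0, 0, 0.044]
    - [0.14, -0.3, 0, 0, 0, 0.044]

```text
clock: 0.98
tcp_pos: [0.3688, 0.2741, 0.2454]
orientation: [-0.683, 3.066, 0.0]
contact_force: [0.6, 0.9, -0.2]
grip_width: 0.085
gripper_force: 0.0
```

Request:
step_arm:
  rows:
    - [0.02, -0.065, 0, 0, 0, 0]
    - [0.04, -0.13, 0, 0, 0, 0]
    - [0.06, -0.195, 0, 0, 0, 0]
    - [0.07, -0.26, 0, 0, 0, 0]
    - [0.08, -0.32, 0, 0, 0, 0]

```text
clock: 1.4
tcp_pos: [0.4155, 0.0818, 0.2453]
orientation: [-0.683, 3.066, 0.0]
contact_force: [0.3, 0.1, 0.3]
grip_width: 0.0855
gripper_force: 0.0
```

Request:
step_arm:
  rows:
    - [0, -0.065, 0, 0, 0, 0]
    - [0, -0.13, 0, 0, 0, 0]
    - [0.01, -0.195, 0, 0, 0, 0]
    - [0.01, -0.26, 0, 0, 0, 0]
    - [0.02, -0.32, 0, 0, 0, 0]

```text
clock: 1.82
tcp_pos: [0.4264, -0.11, 0.2453]
orientation: [0.683, -3.066, -0.001]
contact_force: [-0.0, 1.3, -0.1]
grip_width: 0.0854
gripper_force: 0.0
```

Request:
step_arm:
  rows:
    - [0.03, -0.06, -0.02, 0, 0, 0]
    - [0.06, -0.12, -0.05, 0, 0, 0]
    - [0.072, -0.15, -0.1, 0, 0, 0]
    - [0.072, -0.15, -0.1, 0, 0, 0]
    - [0.072, -0.15, -0.1, 0, 0, 0]

```text
clock: 2.23
tcp_pos: [0.4694, -0.1985, 0.1834]
orientation: [0.679, -3.062, -0.001]
contact_force: [0.6, 0.0, 0.4]
grip_width: 0.0853
gripper_force: 0.0
```

```bash
python3 - <<'E'
from h import *
np.set_printoptions(precision=4,suppress=True)
o=r.get_obs(); c=cam("wrist"); im=eyes.grab_frame("wrist")
print(o["tcp_pos"],o["joints"])
for p,col in [((.4704,-.2038,.05),(255,0,0)),((.4704,-.2038,0),(0,255,0))]:
    P=[(p[0]+.0235*np.cos(t),p[1]+.0235*np.sin(t),p[2]) for t in np.linspace(0,6.28,12)]
    for q in proj(c,P): cv2.circle(im,tuple(int(v) for v in q),1,col,-1)
save("w1",im)
E
```

```text
[ 0.4694 -0.1985  0.1834] [-0.1301  0.3037  0.4904  2.0313 -0.1856  0.8538  2.472 ]
```

View pics/w1.png

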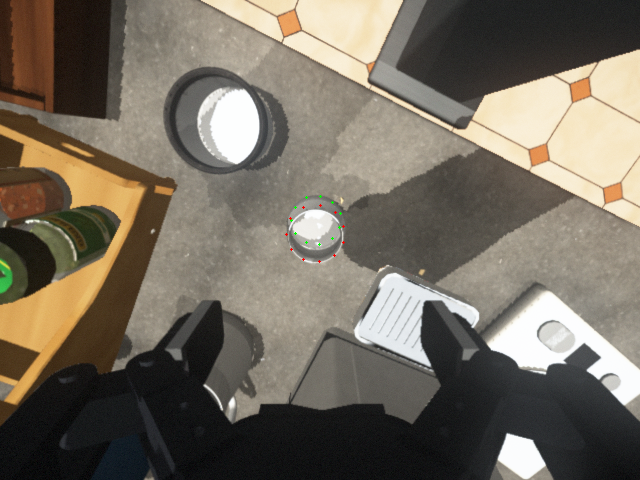

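The wrist view shows the pot at about (315,235) between the fingers; the projected red rim circle fits it within 1–2 px. Descending halfway.

Request:
step_arm:
  rows:
    - [0, 0, -0.06, 0, 0, 0]
    - [0, 0, -0.11, 0, 0, 0]
    - [0, 0, -0.15, 0, 0, 0]
    - [0, 0, -0.15, 0, 0, 0]
    - [0, 0, -0.15, 0, 0, 0]

```text
clock: 2.7
tcp_pos: [0.4708, -0.1965, 0.0961]
orientation: [0.687, -3.065, -0.001]
contact_force: [-0.3, -1.4, 1.0]
grip_width: 0.0853
gripper_force: 0.0
```

Request:
step_arm:
  rows:
    - [0, -0.012, 0, 0, 0, 0]
    - [0, -0.012, -0.04, 0, 0, 0]
    - [0, -0.012, -0.08, 0, 0, 0]
    - [0, -0.012, -0.117, 0, 0, 0]
    - [0, -0.012, -0.117, 0, 0, 0]

```text
clock: 3.12
tcp_pos: [0.4704, -0.2046, 0.0243]
orientation: [0.685, -3.065, -0.002]
contact_force: [-0.3, 0.6, -0.2]
grip_width: 0.0854
gripper_force: 0.0
```

Request:
step_arm:
  rows:
    - [0, 0, 0, 0, 0, 0]
    - [0, 0, 0, 0, 0, 0]
    - [0, 0, 0, 0, 0, 0]
    - [0, 0, 0, 0, 0, 0]
    - [0, 0, 0, 0, 0, 0]
  jaw: 1
  squeeze: 30

```text
clock: 3.53
tcp_pos: [0.4722, -0.2054, 0.0274]
orientation: [-0.684, 3.063, -0.002]
contact_force: [-2.1, 0.4, 10.1]
grip_width: 0.0503
gripper_force: 29.5
```

Request:
step_arm:
  rows:
    - [0, 0, 0, 0, 0, 0]
    - [0, 0, 0, 0, 0, 0]
    - [0, 0, 0, 0, 0, 0]

```text
clock: 3.78
tcp_pos: [0.4722, -0.2054, 0.0274]
orientation: [-0.684, 3.063, -0.002]
contact_force: [-1.4, 0.7, 9.7]
grip_width: 0.05
gripper_force: 29.5
```

Request:
step_arm:
  rows:
    - [0, 0, 0.01, 0, 0, 0]
    - [0, 0, 0.03, 0, 0, 0]
    - [0, 0, 0.06, 0, 0, 0]
    - [0, 0, 0.1, 0, 0, 0]
    - [0, 0, 0.1, 0, 0, 0]

```text
clock: 4.2
tcp_pos: [0.4732, -0.2061, 0.0897]
orientation: [-0.682, 3.06, -0.005]
contact_force: [0.2, -0.1, -1.1]
grip_width: 0.0501
gripper_force: 31.5
```

```bash
python3 - <<'E'
from h import *
o=r.get_obs(); print({k:np.round(o[k],4) for k in ["clock","tcp_pos","contact_force","moment","grip_width","gripper_force"]})
s=eyes.grab_frame("scene"); w=eyes.grab_frame("wrist")
m=np.zeros((480,800,3),np.uint8)
m[:,:400]=cv2.resize(s[120:300,300:450],(400,480)); m[:,400:]=cv2.resize(w[80:460,160:480],(400,480))
save("lift",m)
E
```

```text
{'clock': np.float64(4.2), 'tcp_pos': array([ 0.4732, -0.2061,  0.0897]), 'contact_force': array([ 0.2358, -0.1433, -1.0761]), 'moment': array([ 0.0011, -0.0608,  0.0004]), 'grip_width': np.float64(0.0501), 'gripper_force': np.float64(31.5255)}
```

View pics/lift.png

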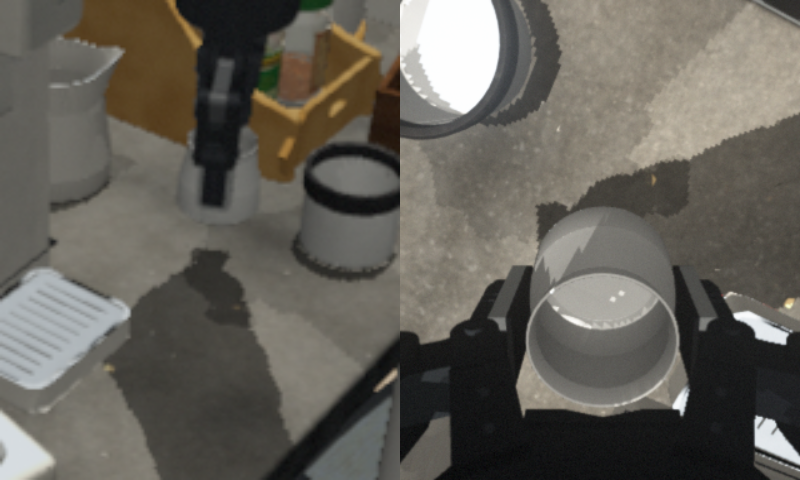

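The pot hangs upright and centred between the pads (scene crop about (215,170), wrist crop about (600,320)), with a grip width of 50 mm. Carrying it round the front of the dispenser.

Request:
step_arm:
  rows:
    - [-0.01, 0.0, 0.03, 0, 0, -0.01]
    - [-0.03, 0.02, 0.06, 0, 0, -0.03]
    - [-0.05, 0.06, 0.09, 0, 0, -0.05]
    - [-0.065, 0.105, 0.11, 0, 0, -0.075]
    - [-0.075, 0.155, 0.117, 0, 0, -0.1]

```text
clock: 4.72
tcp_pos: [0.4249, -0.1119, 0.1563]
orientation: [-0.186, 3.135, 0.0]
contact_force: [0.8, 0.2, -1.4]
grip_width: 0.0496
gripper_force: 31.7
```

Request:
step_arm:
  rows:
    - [0, 0.05, 0, 0, 0, -0.025]
    - [0, 0.1, 0, 0, 0, -0.05]
    - [0, 0.15, 0, 0, 0, -0.075]
    - [0, 0.2, 0, 0, 0, -0.1]
    - [0, 0.25, 0, 0, 0, -0.122]

```text
clock: 5.13
tcp_pos: [0.4249, 0.0395, 0.155]
orientation: [-0.41, -3.114, 0.0]
contact_force: [0.9, 0.1, -0.6]
grip_width: 0.0501
gripper_force: 31.7
```

Request:
step_arm:
  rows:
    - [0.02, 0.03, 0, 0, 0, 0]
    - [0.06, 0.045, 0, 0, 0, 0]
    - [0.1, 0.05, 0, 0, 0, 0]
    - [0.14, 0.05, 0, 0, 0, 0]
    - [0.16, 0.05, 0, 0, 0, 0]

```text
clock: 5.55
tcp_pos: [0.524, 0.0688, 0.155]
orientation: [0.402, 3.115, -0.001]
contact_force: [-0.0, -0.3, -0.6]
grip_width: 0.0503
gripper_force: 31.7
```

Request:
step_arm:
  rows:
    - [0.03, -0.005, 0, 0, 0, 0]
    - [0.05, -0.006, -0.03, 0, 0, 0]
    - [0.05, -0.006, -0.07, 0, 0, 0]
    - [0.05, -0.006, -0.09, 0, 0, 0]
    - [0.05, -0.006, -0.09, 0, 0, 0]

```text
clock: 5.97
tcp_pos: [0.5489, 0.0642, 0.0982]
orientation: [-0.403, -3.109, 0.004]
contact_force: [-0.3, -0.2, -0.2]
grip_width: 0.0502
gripper_force: 31.7
```

```bash
python3 - <<'E'
from h import *
np.set_printoptions(precision=4,suppress=True)
c=cam("scene"); print("plate",plane(c,[(238,271.5)],.033),"zero,power",plane(c,[(289.5,291.5),(244.5,314.5)],.03))
o=r.get_obs(); print(o["tcp_pos"],o["joints"],o["contact_force"])
E
```

```text
plate [[0.5559 0.0677 0.033 ]] zero,power [[0.467  0.0504 0.03  ]
 [0.4872 0.1268 0.03  ]]
[0.5489 0.0642 0.0982] [-0.605   0.5124  0.4866  1.9921 -0.3515  0.7264  1.409 ] [-0.3411 -0.205  -0.2469]
```

Request:
step_arm:
  rows:
    - [0.015, 0.003, 0, 0, 0, 0]
    - [0.015, 0.003, -0.025, 0, 0, 0]
    - [0.015, 0.003, -0.045, 0, 0, 0]
    - [0.015, 0.003, -0.052, 0, 0, 0]
    - [0.015, 0.003, -0.052, 0, 0, 0]

```text
clock: 6.38
tcp_pos: [0.5601, 0.0664, 0.0695]
orientation: [-0.404, -3.114, 0.001]
contact_force: [0.1, -0.2, -1.5]
grip_width: 0.0502
gripper_force: 31.7
```

Request:
step_arm:
  rows:
    - [-0.003, 0, -0.004, 0, 0, 0]
    - [-0.003, 0, -0.008, 0, 0, 0]
    - [-0.003, 0, -0.012, 0, 0, 0]
    - [-0.003, 0, -0.013, 0, 0, 0]
    - [-0.003, 0, -0.013, 0, 0, 0]

```text
clock: 6.8
tcp_pos: [0.559, 0.0664, 0.0623]
orientation: [-0.404, -3.115, -0.0]
contact_force: [-0.0, -0.1, -0.9]
grip_width: 0.0497
gripper_force: 31.7
```

Request:
step_arm:
  rows:
    - [0, 0, -0.001, 0, 0, 0]
    - [0, 0, -0.002, 0, 0, 0]
    - [0, 0, -0.002, 0, 0, 0]
    - [0, 0, -0.002, 0, 0, 0]

```text
clock: 7.13
tcp_pos: [0.559, 0.0663, 0.0611]
orientation: [0.404, 3.115, 0.0]
contact_force: [-0.0, -0.0, -0.7]
grip_width: 0.0501
gripper_force: 31.7
```

Request:
step_arm:
  rows:
    - [0, 0, -0.001, 0, 0, 0]
    - [0, 0, -0.002, 0, 0, 0]
    - [0, 0, -0.002, 0, 0, 0]
    - [0, 0, -0.002, 0, 0, 0]

```text
clock: 7.47
tcp_pos: [0.5591, 0.0663, 0.0605]
orientation: [-0.405, -3.115, -0.001]
contact_force: [-1.5, -0.1, 6.7]
grip_width: 0.0501
gripper_force: 32.4
```

Contact at the expected height (6.7 N). Releasing.

Request:
step_arm:
  rows:
    - [0, 0, 0, 0, 0, 0]
    - [0, 0, 0, 0, 0, 0]
    - [0, 0, 0, 0, 0, 0]
  jaw: 0.33

```text
clock: 7.72
tcp_pos: [0.5591, 0.0663, 0.0599]
orientation: [0.404, 3.115, 0.0]
contact_force: [0.3, 0.3, 0.6]
grip_width: 0.057
gripper_force: 0.0
```

Request:
step_arm:
  rows:
    - [0, 0, 0, 0, 0, 0]
    - [0, 0, 0, 0, 0, 0]
    - [0, 0, 0, 0, 0, 0]
  jaw: 0.1

```text
clock: 7.97
tcp_pos: [0.559, 0.0663, 0.0598]
orientation: [-0.404, -3.115, 0.0]
contact_force: [0.3, 0.5, 0.1]
grip_width: 0.0767
gripper_force: 0.0
```

Request:
step_arm:
  rows:
    - [0, 0, 0.03, 0, 0, 0]
    - [0, 0, 0.07, 0, 0, 0]
    - [0, 0, 0.12, 0, 0, 0]
    - [0, 0, 0.17, 0, 0, 0]
    - [0, 0, 0.2, 0, 0, 0]

```text
clock: 8.38
tcp_pos: [0.56, 0.0661, 0.1827]
orientation: [0.405, 3.113, 0.002]
contact_force: [1.3, -0.6, 0.3]
grip_width: 0.0769
gripper_force: 0.0
```

Request:
step_arm:
  rows:
    - [-0.05, 0, 0, 0, 0, 0]
    - [-0.1, -0.01, 0, 0, 0, 0]
    - [-0.15, -0.03, 0, 0, 0, 0]
    - [-0.15, -0.03, 0, 0, 0, 0]
    - [-0.15, -0.03, 0, 0, 0, 0]
  jaw: 1

```text
clock: 8.8
tcp_pos: [0.4675, 0.0479, 0.18]
orientation: [-0.405, -3.114, -0.002]
contact_force: [0.5, 1.4, 0.6]
grip_width: 0.0162
gripper_force: 0.0
```

```bash
python3 - <<'E'
from h import *
o=r.get_obs(); print({k:np.round(o[k],4) for k in ["clock","tcp_pos","contact_force","grip_width"]})
c=cam("wrist"); w=eyes.grab_frame("wrist"); s=eyes.grab_frame("scene")
np.save("pics/w2.npy",w); np.save("pics/w2c.npy",np.array([c[0],c[2]],dtype=object),allow_pickle=True)
for p,col in [((.468,.0485,.03),(255,0,0)),((.4877,.1256,.03),(0,0,255)),((.5578,.066,.033),(0,255,0)),((.559,.0663,.083),(255,0,255))]:
    q=proj(c,p)[0]; print(q); cv2.circle(w,(int(q[0]),int(q[1])),2,col,-1)
m=np.zeros((480,800,3),np.uint8); m[:,:400]=cv2.resize(s[180:360,160:310],(400,480)); m[:300,400:]=cv2.resize(w,(400,300)); save("w2",w); save("placed",m)
E
```

```text
{'clock': np.float64(8.8), 'tcp_pos': array([0.4675, 0.0479, 0.18  ]), 'contact_force': array([0.4733, 1.3933, 0.5803]), 'grip_width': np.float64(0.0162)}
[322.27539384 230.32963354]
[415.54440823 229.4183622 ]
[365.90264204 318.20886419]
[374.93168602 351.96166173]
```

View pics/w2.png

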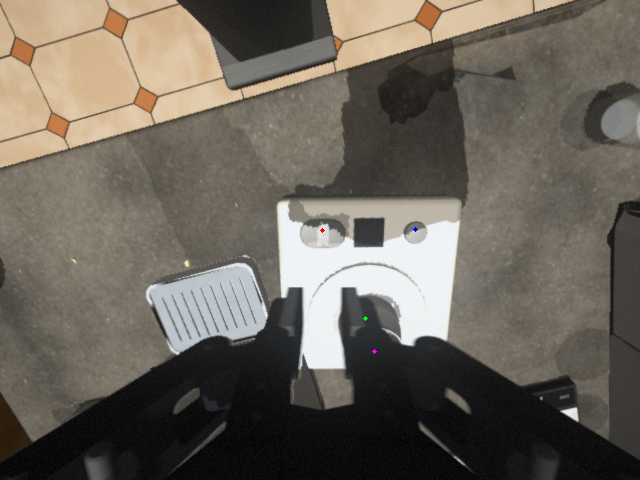

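View pics/placed.png

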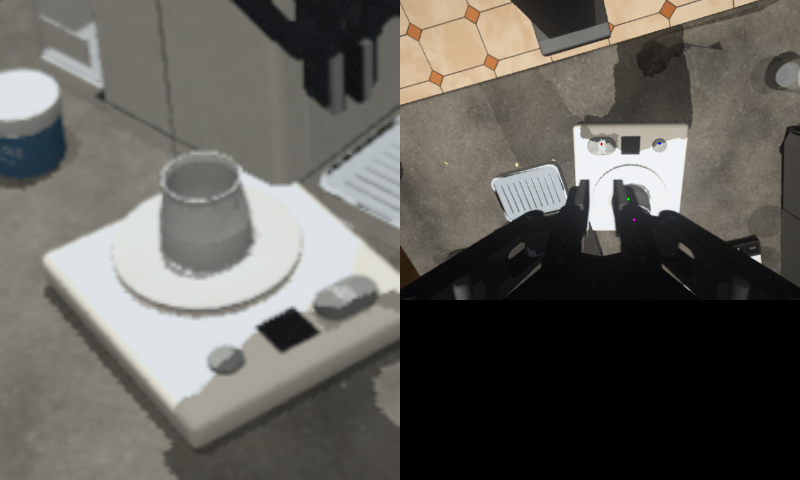

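The pot stands upright and centred on the plate (scene crop about (205,235)). In the wrist view the oblong key is at (322,233), against a projected (322,230), so I'll nudge +x by about 2 mm and descend over it with the jaws shut.

Request:
step_arm:
  rows:
    - [0.004, 0, -0.04, 0, 0, 0]
    - [0.004, 0, -0.09, 0, 0, 0]
    - [0.004, 0, -0.14, 0, 0, 0]
    - [0.004, 0, -0.18, 0, 0, 0]
    - [0.004, 0, -0.19, 0, 0, 0]

```text
clock: 9.32
tcp_pos: [0.4705, 0.0483, 0.0626]
orientation: [-0.403, -3.111, 0.004]
contact_force: [-0.2, 0.5, -0.5]
grip_width: -0.0002
gripper_force: 0.0
```

Request:
step_arm:
  rows:
    - [0, 0, 0, 0, 0, 0]
    - [0, 0, 0, 0, 0, 0]

```text
clock: 9.48
tcp_pos: [0.4725, 0.0483, 0.0663]
orientation: [0.405, 3.115, -0.0]
contact_force: [-0.1, -0.5, -0.1]
grip_width: 0.0
gripper_force: 0.0
```

Request:
step_arm:
  rows:
    - [-0.004, 0, -0.01, 0, 0, 0]
    - [-0.004, 0, -0.02, 0, 0, 0]
    - [-0.004, 0, -0.03, 0, 0, 0]
    - [-0.004, 0, -0.032, 0, 0, 0]
    - [-0.004, 0, -0.032, 0, 0, 0]

```text
clock: 9.9
tcp_pos: [0.4688, 0.0483, 0.0465]
orientation: [-0.404, -3.115, 0.0]
contact_force: [0.4, 0.4, -0.1]
grip_width: -0.0003
gripper_force: 0.0
```

Request:
step_arm:
  rows:
    - [0, 0, -0.001, 0, 0, 0]
    - [0, 0, -0.002, 0, 0, 0]
    - [0, 0, -0.003, 0, 0, 0]
    - [0, 0, -0.003, 0, 0, 0]

```text
clock: 10.23
tcp_pos: [0.4691, 0.0484, 0.0449]
orientation: [0.404, 3.115, 0.0]
contact_force: [-0.0, -0.5, 0.6]
grip_width: 0.0002
gripper_force: 0.0
```

Request:
step_arm:
  rows:
    - [0, 0, -0.001, 0, 0, 0]
    - [0, 0, -0.001, 0, 0, 0]
    - [0, 0, -0.001, 0, 0, 0]

```text
clock: 10.48
tcp_pos: [0.469, 0.0483, 0.0443]
orientation: [0.404, 3.115, 0.0]
contact_force: [0.3, -0.6, 0.9]
grip_width: -0.0002
gripper_force: 0.0
```

Request:
step_arm:
  rows:
    - [0, 0, -0.001, 0, 0, 0]
    - [0, 0, -0.002, 0, 0, 0]
    - [0, 0, -0.002, 0, 0, 0]

```text
clock: 10.73
tcp_pos: [0.4691, 0.0483, 0.0432]
orientation: [0.404, 3.115, 0.0]
contact_force: [-0.1, -0.5, 3.6]
grip_width: -0.0001
gripper_force: 1.7
```

Request:
step_arm:
  rows:
    - [0, 0, -0.001, 0, 0, 0]
    - [0, 0, -0.002, 0, 0, 0]
    - [0, 0, -0.002, 0, 0, 0]
    - [0, 0, -0.002, 0, 0, 0]

```text
clock: 11.07
tcp_pos: [0.4691, 0.0483, 0.0425]
orientation: [-0.405, -3.115, -0.001]
contact_force: [-3.7, -0.3, 13.3]
grip_width: -0.0002
gripper_force: 6.4
```

The force has built up to 13 N, past the key's hard stop and well below 40 N. Holding briefly, then retreating up and back.

Request:
step_arm:
  rows:
    - [0, 0, 0, 0, 0, 0]
    - [0, 0, 0, 0, 0, 0]
    - [0, 0, 0, 0, 0, 0]

```text
clock: 11.32
tcp_pos: [0.4691, 0.0483, 0.0425]
orientation: [-0.405, -3.115, -0.001]
contact_force: [-2.8, -1.1, 12.6]
grip_width: 0.0
gripper_force: 6.4
```

Request:
step_arm:
  rows:
    - [0, 0, 0.01, 0, 0, 0]
    - [0, 0, 0.04, 0, 0, 0]
    - [0, 0, 0.09, 0, 0, 0]
    - [0, 0, 0.15, 0, 0, 0]
    - [0, 0, 0.2, 0, 0, 0]

```text
clock: 11.73
tcp_pos: [0.4688, 0.0479, 0.1634]
orientation: [-0.405, -3.115, 0.001]
contact_force: [1.4, 1.1, -0.3]
grip_width: -0.0
gripper_force: 0.0
```

Request:
step_arm:
  rows:
    - [-0.03, 0.03, 0.03, 0, 0, 0]
    - [-0.04, 0.06, 0.06, 0, 0, 0]
    - [-0.04, 0.06, 0.06, 0, 0, 0]
    - [-0.04, 0.06, 0.06, 0, 0, 0]
    - [-0.04, 0.06, 0.06, 0, 0, 0]

```text
clock: 12.15
tcp_pos: [0.4448, 0.0839, 0.1974]
orientation: [-0.404, -3.115, 0.001]
contact_force: [-0.2, -0.2, -0.3]
grip_width: 0.0001
gripper_force: 0.0
```

```bash
python3 - <<'E'
from h import *
o=r.get_obs(); print({k:np.round(o[k],4) for k in ["clock","tcp_pos","contact_force","qvel"]})
s=eyes.grab_frame("scene"); t=eyes.grab_frame("top")
m=np.zeros((480,800,3),np.uint8); m[:,:400]=cv2.resize(s[180:360,160:310],(400,480)); m[:400,400:]=cv2.resize(t[160:290,170:300],(400,400)); save("final",m)
E
```

```text
{'clock': np.float64(12.15), 'tcp_pos': array([0.4448, 0.0839, 0.1974]), 'contact_force': array([-0.2151, -0.1982, -0.3334]), 'qvel': array([ 0.0172,  0.0185,  0.0058,  0.0057, -0.0002,  0.0023, -0.0046])}
```

View pics/final.png

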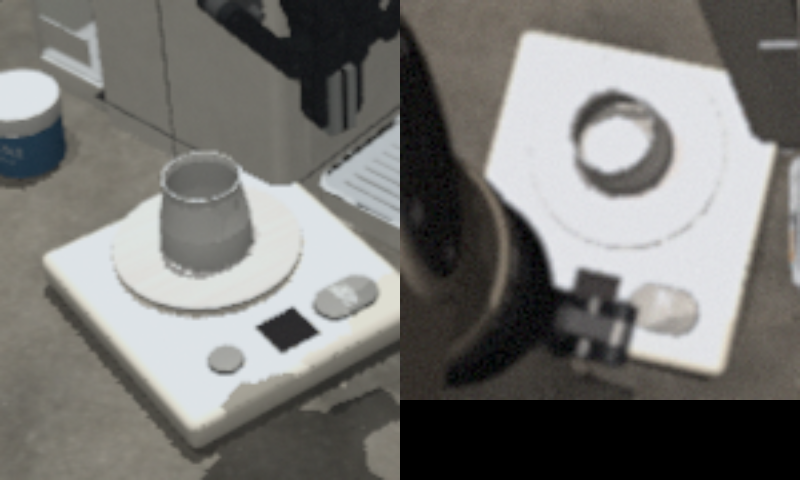

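The pot stands upright at the plate's centre (top crop about (622,143), where perspective shifts the rim) and the arm is clear of everything. Handing in.

```bash
python3 -c "
from bench import r
print(r.hand_in())"
```

```text
the job is handed in; nothing more can be done
None
```

The job is handed in: the pot stands upright in the middle of the weighing plate, and I then pressed the zero key (about 13 N, held over 0.25 s) without touching the power key; the arm was clear of everything after about 12 s, and no verdict was returned.

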